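Hang the hoop rack on the sprung cathode hook

ROBOT

A 6-joint arm with a two-finger parallel gripper is mounted at the origin on a cart in front of the work surface, level with it; the furniture and walls round the work are solid. World frame = base frame: x ahead of the robot, y to its left, z up, the work surface at z = 0. Lengths are in m, angles in rad, forces in N, time in s.
With the tool pointing down it reaches from about 0.4 to 0.925 m from the base axis. Payload 3.4 kg.
Tool frame: the origin (TCP) lies at the very end of the fingers, on their centre line; the grasp point (between the pads) lies 19 mm behind it; z points along the fingers, y is the line along which they close (so a half turn about z gives the same grasp; the last joint's range is limited). The gripper opens to 85 mm and grips with 20 to 120 N. Pads are 22 mm wide; open, the fingers measure 114 mm over their backs; the gripper's body (76 mm by 85 mm) begins 54 mm behind the grasp point. The pads swing forward as they close: fully open they stand 13 mm farther back than shut.
Start: joints at [-1.335, 0.307, 1.506, -0, 1.328, -0.073], TCP at [0.175, -0.548, 0.231] pointing down, gripper open.
Joint ranges: [-3.12, 3.12], [-1.05, 2.28], [0.14, 2.33], [-1.42, 4.57], [0.1, 2.73], [-2.68, 2.68]. Speed limits (rad/s): [2.57, 2.57, 3.14, 3.14, 3.14, 3.14].

INTERFACE

Orientations are given as [roll, pitch, yaw] about the fixed x, y, z axes, in that order (R = Rz(yaw) Ry(pitch) Rx(roll)).
In Python, from bench import * gives the robot as it stands. The module is installed in compiled form; this text tells all that it offers.
- The arm moves only by the tool apply_moves, never from a script. Its argument "plan" is a list of rows, each a list of 5 numbers: the shift along the tool's x, y, z in mm, then the turn about the tool's z in rad, then the opening, from -1 (shut) to 1 (fully open), so that 0 is half open. In form: [[x, y, z, turn, claw], ...]. A call has 1 to 12 rows; each row shifts and turns the commanded pose from where the row before left it, along the tool's axes as they then stand; what a row does not reach is not made up. A row lasts 1/10 s, in which the tool goes at most 50 mm and 8.59 degrees, less where a joint would pass 70% of its speed; a pose out of reach is approached as far as the arm can. A call is refused whole if a number of a shift passes 50 or a number of a turn 0.15, either way. A call with a gripper value outside its range is refused whole. The fingers move at their own pace and stop on an object; "squeeze" is the grip in N (left out, the last holds). Time passes only in rows, so rows that do not move let the fingers close. It gives the time, the measured TCP pose, the force, the opening and the grip force at its end, in the units of the state.
- observe(): the state, without advancing time (a new reading comes with each control period).
- camera(name): name is "scene" or "side" or "wrist"; returns (picture, depth): 400x640x3 uint8, red, green, blue; 400x640 float32, m along the optical axis (not along the pixel's ray), 0 where there is no reading.
- camera_info(name): a dict with "fx", "fy", "cx", "cy" (pixels), "dist_coeffs" ([k1, k2, p1, p2, k3] as OpenCV has them; the pictures are not rectified), "R" (3x3) and "t" (3): a world point X has camera coordinates R X + t. Camera axes: x right, y down, z forward; pixel columns grow to the right and rows downward; lengths in m; the calibration is good to about 2 mm. A picture is of the moment at which its call begins: read the wrist's pose just before it. camera_info takes no time and is no camera call; for the wrist camera it gives the pose at the moment of the call.
- job_done(): hands the job in; it is judged then, once.
The state is a dict: "t": time; "joint_positions": joint angles; "qvel": joint speeds; "effort": joint torques, N m; "tool_pos": TCP position; "ee_rot": TCP orientation; "force": force on the tool from outside, world axes, zero at the start; "ft_torque": the same for the moment, N m; "grip_width": opening from 0.0 (shut) to 1.0 (fully open); "grasp_force": force on a finger pad.
Only numpy, scipy, OpenCV 4.12 (cv2) and the standard library are available. Lean on these libraries where they do the work, as an engineer would, in place of code of your own. Each camera call takes 0.05 s, during which the arm holds its last target. There are 200 camera calls.

TASK

Lift the loaded hoop-shaped plating rack out of its wooden cradle by its rim and hang it by the top of its rim on the copper J-hook of the stand: press the rim down past the sprung keeper and on into the bottom of the hook before you let go, so that the keeper snaps shut above it and the hoop hangs still. Keep the hoop upright all the way (within 8 degrees, or the rings slip off their pegs); the hook has been set to a new height, so feel for it, bear on it with less than 12 N, and leave the two pots and the brush alone.

Things in the scene. Friction and masses are not known exactly. Their poses are not given: they have to be found in the camera images.
- hoop: hoop-shaped plating rack: rim of bright 10 mm round steel bar, 200 mm across outside (bar centre line 190), two level rungs across its lower half with small pegs and finger rings on the robot's side; about 0.28 kg, loose, upright in the cradle. Origin: centre of the hoop, 119 mm above the table at the start. x: the hoop's axle, pointing away from the robot; z: up
- rim_top (a point): top of the rim: centre of the bar, 95 mm above the hoop's centre. The rungs are 6 mm bars that cross the hoop 30 and 56 mm below its centre; above them the hoop is open: free passage for the hook from 5 to 120 mm below this point. Hang the hoop from here
- cradle: brown wooden cradle, 80 x 150 x 45 mm, fixed, with a slot 12.6 mm wide along its y axis, open at the top, in which the bottom 25 mm of the hoop stands (it can lean a few degrees). Origin: centre of its underside on the table. The hoop is clear once lifted by 45 mm
- stand: hook stand, fixed: grey base plate 150 x 130 x 15 mm, steel post with the copper J-hook on top. Origin: on the table straight below the bottom of the hook. x: level, from the hook's point to the post (about away from the robot); z: up. The hook lies in the x-z plane (y = 0), open at the top. The hoop hangs with its axle along this x
- post_clamp (a point): middle of the collar with a black thumb knob, 157 mm above the table, 34 mm behind the hook's seat. It holds the sliding rod with the hook: the seat (centre of the rim bar lying in the hook, at stand x = 0) is set somewhere from 222 to 262 mm above the table. No reading tells where: find it by feel or by sight
- hook_foot (a point): point on the table below the best way in, at stand x = -8 mm. Hook of 10 mm bar: point at x = -25 to -29 mm, rising to 50 mm above the seat; 12 mm rod at x = +34 mm, its top 57 mm above the seat. Come straight down here with the rim top, let the bar slide to x = 0 at the bottom; keep the gripper 45 mm or more to one side of the hook
- keeper (a joint): angle of the sprung brass keeper across the hook's mouth: 0 shut, up to 1.0 rad pressed down. Pivot at x = +22 mm, 50 mm above the seat, free end at x = -17.5 mm. A bar coming down at x = -8 mm meets it with its centre 45 mm above the seat; it yields at 4 to 8 N (not to the hoop's weight) and snaps back over the bar 3 to 10 mm above the seat
- pot_blue: small blue pot with a white lid, 57 mm wide, 50 mm high; origin at the centre of its underside; bystander
- pot_cream: cream and yellow pot, 69 mm wide, 50 mm high; origin at the centre of its underside; bystander
- brass_brush: wooden-handled brass brush lying on the table, 170 x 16 x 25 mm; origin at the centre of its underside; bystander
Not all that is in view belongs to the job. Of the things that look like the stand, the larger one is meant.

How it is judged:
By the outcome, as a careful person would: the job done as asked, in the order asked, and still so for the second after the job is handed in, with the robot touching nothing.
It also fails if it takes over 64 s, if anything falls off the work surface, if the arm or the gripper's body presses on something with over 40 N, if the wrist force passes 120 N, or if a joint passes its speed limit or range.

## Working session

There is one attempt and no reset: what is moved stays moved. The work goes in short steps, Python scripts to look and compute and a tool call to move; the robot and the scene stay as the last step left them, time stands still between calls to the robot, and variables do not carry over. Pictures are saved under pics/ and viewed, at most 10 in all, crops included, and the job is handed in when it is done.

Besides the shell and the picture viewer there is one more tool, called after ">>>" in YAML: its name, and indented under it one key for each argument. apply_moves: Moves the arm, as the interface text tells. Its arguments: {"type":"object","properties":{"plan":{"type":"array"},"squeeze":{"type":"number"}},"required":["plan"]}

```bash
mkdir -p pics; python3 - <<'E'
from bench import *
import cv2,numpy as np
s=observe();print(s)
for n in("scene","side"):
    p,d=camera(n);i=camera_info(n);print(n,i)
    cv2.imwrite(f"pics/{n}0.png",p[:,:,::-1]);np.savez(f"{n}0.npz",p=p,d=d,**{k:np.array(v) for k,v in i.items()})
E
```

```text
{'t': 0.0, 'joint_positions': array([-1.33453755e+00,  3.07601594e-01,  1.50766389e+00,  4.54269117e-06,
        1.32839179e+00, -7.34999398e-02]), 'qvel': array([-0.00133275, -0.00080371, -0.00053088,  0.00158682,  0.00291994,
        0.00114209]), 'effort': array([-8.16304218e-04, -4.57552958e+01, -2.51918650e+01, -8.57046444e-06,
        1.28662196e-02, -1.56810995e-05]), 'tool_pos': array([ 0.17509319, -0.54696971,  0.23036824]), 'ee_rot': array([-3.13953393e+00, -1.56008509e-04,  3.09757459e-01]), 'force': array([-0.91534415,  0.98650555, -0.05715333]), 'ft_torque': array([-0.01744499, -0.02845629, -0.00226425]), 'grasp_force': 0.0, 'grip_width': 0.9988764458961947}
scene {'fx': 439.3924611216046, 'fy': 439.3924611216046, 'cx': 311.6304813282464, 'cy': 197.89080558571058, 'dist_coeffs': array([-0.11994388,  0.        ,  0.        ,  0.        ,  0.        ]), 'R': array([[-0.90979467, -0.41472572, -0.01662031],
       [-0.2111344 ,  0.49690375, -0.84172972],
       [ 0.35734566, -0.76229209, -0.53964325]]), 't': array([0.45564007, 0.29378459, 1.10160501])}
side {'fx': 444.85754308041805, 'fy': 444.85754308041805, 'cx': 319.78056787693527, 'cy': 201.04256540749216, 'dist_coeffs': array([-0.12311816,  0.        ,  0.        ,  0.        ,  0.        ]), 'R': array([[ 0.98638289, -0.16419203, -0.00947508],
       [-0.11141726, -0.62473997, -0.77284291],
       [ 0.12097519,  0.76337471, -0.63452665]]), 't': array([-0.50777677,  0.19354347,  1.06293609])}
```

View pics/scene0.png

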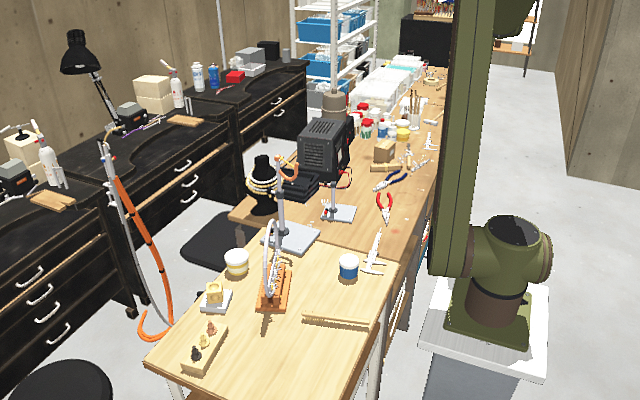

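View pics/side0.png

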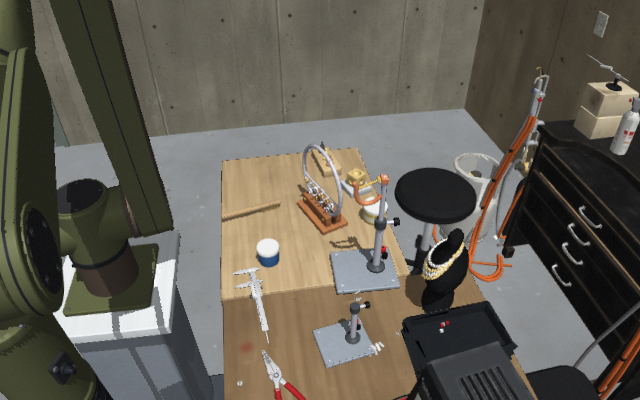

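The scene view has the hoop at about (272,255), the blue pot at (348,265) and the cream pot at (236,262). In the side view the larger stand is at about (378,250), with its copper hook at (372,188).

```bash
cat > h.py <<'E'
import cv2,numpy as np
def load(f):
    return dict(np.load(f))
def und(z,uv):
    K=np.array([[z['fx'],0,z['cx']],[0,z['fy'],z['cy']],[0,0,1.]])
    return cv2.undistortPoints(np.array(uv,float).reshape(-1,1,2),K,z['dist_coeffs']).reshape(-1,2)
def ray(z,uv):
    n=und(z,uv);d=np.c_[n,np.ones(len(n))]@z['R'];return -z['R'].T@z['t'],d
def onz(z,uv,h):
    c,d=ray(z,uv);return c+d*((h-c[2])/d[:,2])[:,None]
def dep(z,uv):
    c,d=ray(z,uv);u=np.array(uv).round().astype(int).reshape(-1,2);return c+d*z['d'][u[:,1],u[:,0]][:,None]
def proj(z,X):
    K=np.array([[z['fx'],0,z['cx']],[0,z['fy'],z['cy']],[0,0,1.]])
    return cv2.projectPoints(np.array(X,float).reshape(-1,1,3),cv2.Rodrigues(z['R'])[0],z['t'],K,z['dist_coeffs'])[0].reshape(-1,2)
E
python3 - <<'E'
from h import *
a=load('scene0.npz');b=load('side0.npz')
A=cv2.resize(a['p'][205:335,195:365],None,fx=2.35,fy=4.5*1.0/1.95,interpolation=cv2.INTER_CUBIC)
c1=cv2.resize(a['p'][205:325,190:370],(540,360)) # unused scale 3
c1=cv2.resize(a['p'][130:330,210:310],(400,800),interpolation=cv2.INTER_CUBIC)[:600]
c2=cv2.resize(b['p'][140:290,300:400],(400,600),interpolation=cv2.INTER_CUBIC)
c1=cv2.resize(a['p'][170:320,220:320],(400,600),interpolation=cv2.INTER_CUBIC)
cv2.imwrite('pics/c1.png',np.hstack([c1,c2])[:,:,::-1])
# clouds
for n,z in(('scene',a),('side',b)):
    v,u=np.mgrid[0:400,0:640];P=dep(z,np.c_[u.ravel(),v.ravel()]);ok=(z['d'].ravel()>0)
    C=z['p'].reshape(-1,3);hsv=cv2.cvtColor(z['p'],cv2.COLOR_RGB2HSV).reshape(-1,3).astype(int)
    W=ok&(P[:,0]>.2)&(P[:,0]<1.1)&(abs(P[:,1])<.7)
    m=W&(P[:,2]>.02)&(P[:,2]<.4)
    print(n,m.sum())
    blue=m&(hsv[:,0]>95)&(hsv[:,0]<115)&(hsv[:,1]>150);print('blue',P[blue].mean(0),P[blue].min(0),P[blue].max(0))
    h=m&(P[:,2]>.07)&(P[:,2]<.4)
    # list clusters on 3cm grid
    q,c=np.unique((P[h][:,:2]/.03).round().astype(int),axis=0,return_counts=True)
    for qq,cc in zip(q,c):
        if cc>8:
            s=P[h][((P[h][:,:2]/.03).round()==qq).all(1)]
            print(qq*.03,cc,s[:,2].min().round(3),s[:,2].max().round(3))
E
```

```text
scene 10165
blue [ 0.51735945 -0.106967    0.05318802] [ 0.35987209 -0.61925125  0.02200966] [0.7897257  0.03075576 0.15528675]
[0.51 0.21] 97 0.075 0.207
[0.51 0.24] 141 0.072 0.18
[ 0.54 -0.27] 43 0.07 0.123
[ 0.54 -0.24] 32 0.073 0.123
[0.54 0.12] 44 0.072 0.22
[0.54 0.15] 83 0.071 0.222
[0.54 0.18] 79 0.071 0.218
[0.54 0.21] 22 0.09 0.209
[ 0.57 -0.24] 10 0.111 0.122
[ 0.57 -0.06] 52 0.231 0.281
[0.57 0.06] 88 0.077 0.167
[0.57 0.09] 51 0.072 0.205
[0.57 0.12] 17 0.091 0.216
[ 0.6  -0.57] 13 0.072 0.114
[ 0.6  -0.54] 39 0.075 0.133
[ 0.6  -0.51] 58 0.075 0.155
[ 0.6  -0.48] 55 0.072 0.159
[ 0.6  -0.45] 104 0.071 0.18
[ 0.6  -0.42] 31 0.07 0.148
[ 0.6  -0.09] 15 0.215 0.276
[ 0.6  -0.06] 40 0.217 0.274
[ 0.63 -0.6 ] 58 0.095 0.184
[ 0.63 -0.57] 58 0.109 0.185
[ 0.63 -0.54] 55 0.09 0.184
[ 0.63 -0.51] 47 0.127 0.185
[ 0.63 -0.48] 38 0.154 0.186
[ 0.63 -0.45] 85 0.084 0.185
[ 0.63 -0.42] 200 0.07 0.185
[ 0.63 -0.09] 122 0.071 0.289
[ 0.63 -0.06] 263 0.07 0.287
[ 0.66 -0.6 ] 22 0.18 0.185
[ 0.66 -0.57] 22 0.18 0.187
[ 0.66 -0.54] 30 0.18 0.188
[ 0.66 -0.51] 28 0.179 0.187
[ 0.66 -0.4
[... 2320 characters left out ...]
 0.169
[ 0.72 -0.54] 9 0.184 0.192
[ 0.72 -0.51] 322 0.181 0.19
[ 0.72 -0.48] 303 0.18 0.19
[ 0.72 -0.45] 293 0.18 0.187
[ 0.72 -0.42] 97 0.181 0.186
[ 0.72 -0.24] 354 0.081 0.156
[ 0.72 -0.21] 250 0.084 0.163
[ 0.72 -0.18] 153 0.098 0.16
[ 0.72 -0.15] 30 0.108 0.139
[ 0.75 -0.54] 38 0.181 0.186
[ 0.75 -0.51] 226 0.181 0.186
[ 0.75 -0.48] 172 0.181 0.187
[ 0.75 -0.45] 134 0.18 0.187
[ 0.75 -0.42] 48 0.18 0.186
[ 0.75 -0.24] 276 0.083 0.16
[ 0.75 -0.21] 399 0.147 0.21
[ 0.75 -0.18] 154 0.143 0.21
[ 0.75 -0.15] 69 0.124 0.156
[ 0.78 -0.24] 69 0.082 0.142
[ 0.78 -0.21] 216 0.107 0.209
[ 0.78 -0.18] 70 0.148 0.21
[ 0.78 -0.15] 9 0.142 0.15
[ 0.81 -0.21] 13 0.118 0.139
[ 0.81 -0.18] 28 0.13 0.148
```

View pics/c1.png

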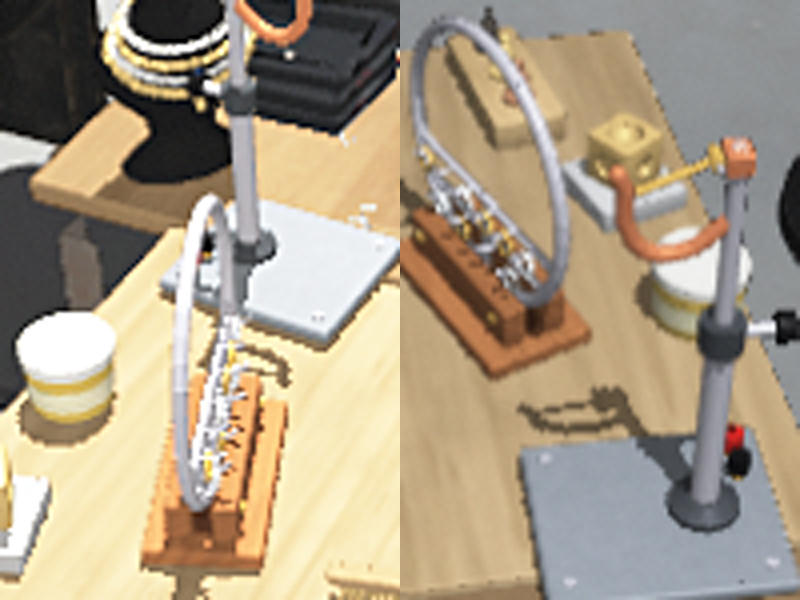

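The crop shows the copper hook's point at side pixel (355,184), the rod top at (385,180), and the hoop upright in the cradle. Depth agrees with these, so next I fit the hoop and hook from the clouds.

```bash
cat > fit.py <<'E'
from h import *
def cloud(z):
    v,u=np.mgrid[0:400,0:640];P=dep(z,np.c_[u.ravel(),v.ravel()])
    hsv=cv2.cvtColor(z['p'],cv2.COLOR_RGB2HSV).reshape(-1,3).astype(int)
    P[z['d'].ravel()<=0]=9
    return P,hsv
if __name__=="__main__":
  from scipy.optimize import least_squares
  for n in('scene','side'):
    P,H=cloud(load(n+'0.npz'))
    m=(P[:,0]>.47)&(P[:,0]<.62)&(P[:,1]>.02)&(P[:,1]<.28)&(P[:,2]>.14)&(P[:,2]<.24)&(H[:,1]<60)
    Q=P[m];c=Q.mean(0);N=np.linalg.svd(Q-c)[2][2];N*=np.sign(N[0])
    t=np.cross([0,0,1],N);t/=np.linalg.norm(t)
    w=np.cross(N,t)
    r=least_squares(lambda p:np.hypot((Q-c)@t-p[0],(Q-c)@w-p[1])-p[2],[0,-.05,.095],loss='soft_l1',f_scale=.003).x
    print(n,len(Q),'N',N,'ctr',c+t*r[0]+w*r[1],'r',r[2],'res',np.std((Q-c)@N))
    m=(P[:,0]>.52)&(P[:,0]<.7)&(P[:,1]>-.15)&(P[:,1]<0)&(P[:,2]>.2)&(P[:,2]<.3)
    cop=m&(H[:,0]<13)&(H[:,1]>110);Q=P[cop];print('copper',len(Q),Q.min(0),Q.max(0))
    low=Q[Q[:,0]<Q[:,0].min()+.012];print('point',low.mean(0),low[:,2].max())
    rod=(P[:,2]>.18)&(P[:,2]<.27)&(H[:,1]<70)&(P[:,0]>.6)&(P[:,0]<.67)&(P[:,1]>-.13)&(P[:,1]<-.02);print('rod',P[rod].mean(0),rod.sum())
    post=(P[:,2]>.05)&(P[:,2]<.14)&(H[:,1]<70)&(P[:,0]>.58)&(P[:,0]<.67)&(P[:,1]>-.13)&(P[:,1]<-.02);print('post',P[post].mean(0),post.sum())
    d=Q[Q[:,2]<.26];print('hookline',np.polyfit(d[:,0],d[:,1],1), 'zminmax',np.percentile(Q[:,2],[1,99]))
    base=(P[:,2]>.01)&(P[:,2]<.02)&(H[:,1]<70)&(P[:,0]>.45)&(P[:,0]<.8)&(P[:,1]>-.2)&(P[:,1]<.05);print('base',cv2.minAreaRect(P[base][:,:2].astype(np.float32)*1000),base.sum())
    cam=load(n+'0.npz');print('cam',-cam['R'].T@cam['t'])
E
python3 fit.py
```

```text
scene 285 N [ 0.93898567  0.34392792 -0.00441628] ctr [0.54233232 0.15206048 0.12514952] r 0.09333315679465445 res 0.0027066922035694895
copper 110 [ 0.57187714 -0.07952023  0.21514208] [ 0.64470739 -0.06620111  0.28508811]
point [ 0.5780769  -0.07171788  0.25423422] 0.2754627434606407
rod [ 0.63719767 -0.07434941  0.22513128] 103
post [ 0.63578986 -0.07266474  0.09552173] 145
hookline [-0.05155738 -0.04149194] zminmax [0.21749987 0.28428309]
base ((662.578125, -97.58460998535156), (172.99427795410156, 277.384521484375), 78.21129608154297) 1067
cam [0.08291317 0.88272778 0.84933382]
side 286 N [ 0.93331867  0.35902636 -0.00404218] ctr [0.54229199 0.14556319 0.12466005] r 0.0934381837146123 res 0.002617851123379705
copper 219 [ 0.57083297 -0.08861223  0.21852014] [ 0.64465995 -0.06755606  0.28705441]
point [ 0.57799188 -0.07864902  0.25920362] 0.27945417619451307
rod [ 0.63528559 -0.08209476  0.22599535] 183
post [ 0.63597761 -0.08305549  0.09621877] 215
hookline [-0.01661595 -0.06918413] zminmax [0.21993739 0.28688664]
base ((666.7777709960938, -105.21653747558594), (175.2941131591797, 277.9630432128906), 83.27651977539062) 2281
cam [ 0.39383751 -0.77387708  0.81922874]
```

>>> apply_moves:
  plan:
    - [0,0,-15,-0.147,1]
    - [0,0,-15,-0.147,1]
    - [0,0,-15,-0.147,1]
    - [0,0,-15,-0.147,1]
    - [0,0,-15,-0.147,1]
    - [0,0,-15,-0.147,1]
    - [0,0,-15,-0.147,1]
    - [0,0,-15,-0.147,1]
    - [0,0,-15,-0.147,1]
    - [0,0,-15,-0.147,1]
    - [0,0,-15,-0.147,1]
    - [0,0,0,0,1]

```text
t: 1.3
tool_pos: [0.1755, -0.5484, 0.3981]
ee_rot: [-3.141, 0.003, 1.927]
force: [0.2, -0.3, 0.4]
grip_width: 0.997
grasp_force: 0.0
```

>>> apply_moves:
  plan:
    - [1,45,0,0,1]
    - [1,45,0,0,1]
    - [1,45,0,0,1]
    - [1,45,0,0,1]
    - [1,45,0,0,1]
    - [1,45,0,0,1]

```text
t: 1.9
tool_pos: [0.4275, -0.4467, 0.3949]
ee_rot: [-3.141, -0.002, 1.923]
force: [0.4, -1.1, -1.0]
grip_width: 0.999
grasp_force: 0.0
```

>>> apply_moves:
  plan:
    - [42,18,0,0,1]
    - [42,18,0,0,1]
    - [42,18,0,0,1]
    - [42,18,0,0,1]
    - [42,18,0,0,1]
    - [42,18,0,0,1]
    - [42,18,0,0,1]
    - [42,18,0,0,1]
    - [42,18,0,0,1]
    - [42,18,0,0,1]
    - [42,18,0,0,1]
    - [42,18,0,0,1]

```text
t: 3.1
tool_pos: [0.4522, 0.1015, 0.3952]
ee_rot: [-3.14, -0.0, 1.923]
force: [1.2, -0.3, -0.7]
grip_width: 0.997
grasp_force: 0.0
```

```bash
cat > snap.py <<'E'
import sys
from bench import *
from h import *
def snap(n,tag):
    p,d=camera(n);i=camera_info(n)
    np.savez(f"{n}{tag}.npz",p=p,d=d,**{k:np.array(v) for k,v in i.items()})
    cv2.imwrite(f"pics/{n}{tag}.png",p[:,:,::-1]);return load(f"{n}{tag}.npz")
E
python3 - <<'E'
from snap import *
print(observe()['tool_pos'],observe()['ee_rot'])
z=snap('wrist',1);print(z['R'],-z['R'].T@z['t'])
print(proj(z,[[.542,.149,.214],[.522,.203,.195],[.576,-.075,.27],[.636,-.078,.285]]))
E
```

```text
[0.45223186 0.10150805 0.39522532] [-3.14026910e+00 -1.78929518e-04  1.92258680e+00]
[[ 0.93701206  0.34929539  0.00105911]
 [ 0.3373797  -0.90582423  0.25623699]
 [ 0.09046177 -0.23973983 -0.96661341]] [0.42839035 0.16948249 0.53712637]
[[414.26860724 174.74032301]
 [413.03032547 117.00612013]
 [368.00627896 392.74152596]
 [421.96096754 421.40236963]]
```

View pics/wrist1.png

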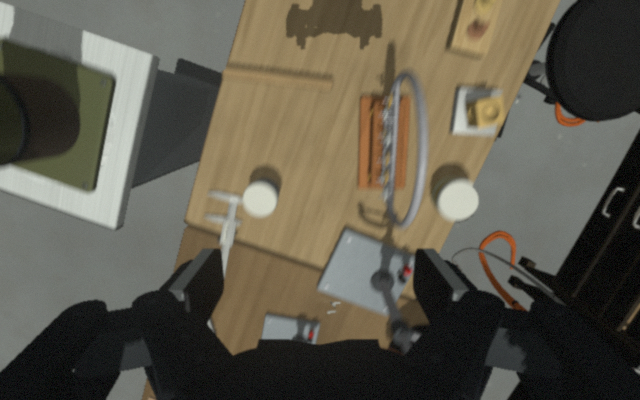

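The wrist view shows the rim as an arc from (405,75) to (428,130) to (405,225), and the base plate of the stand at (365,270). I'll fit both from this view.

```bash
python3 - <<'E'
from fit import *
z=load('wrist1.npz');P,H=cloud(z)
m=(P[:,0]>.47)&(P[:,0]<.62)&(P[:,1]>.02)&(P[:,1]<.28)&(P[:,2]>.15)&(P[:,2]<.24)&(H[:,1]<70)
Q=P[m];print(len(Q),Q.max(0))
N=np.linalg.svd(Q-Q.mean(0))[2][2];N*=np.sign(N[0]);print('N',N,np.arctan2(N[1],N[0]),Q.mean(0))
T=Q[Q[:,2]>.212];print('top',T.mean(0),len(T)); b,a=np.polyfit(T[:,1],T[:,0],1);print('yaw top',np.arctan(-b))
for s in(-.06,0,.058):
    y=.149+s*.937;k=Q[abs(Q[:,1]-y)<.008];print(s,k.mean(0),len(k))
base=(abs(P[:,2]-.015)<.006)&(H[:,1]<50)&(P[:,0]>.45)&(P[:,0]<.75)&(P[:,1]>-.17)&(P[:,1]<.05)
im=(base.reshape(400,640)*255).astype(np.uint8);im=cv2.morphologyEx(im,cv2.MORPH_OPEN,np.ones((3,3)))
n,l,st,c=cv2.connectedComponentsWithStats(im);k=1+st[1:,4].argmax();print(st[k])
B=P.reshape(400,640,3)[l==k];print('base',cv2.minAreaRect(B[:,:2].astype(np.float32)*1000))
E
```

```text
1343 [0.57510637 0.24793102 0.2194619 ]
N [ 0.93822838  0.34447926 -0.03258145] 0.35187895814897574 [0.5406885  0.16504526 0.20311029]
top [0.54279482 0.16032666 0.21564198] 531
yaw top 0.35184318612036763
-0.06 [0.5664884  0.0930233  0.18553132] 93
0 [0.54694954 0.14905943 0.21646231] 144
0.058 [0.52689554 0.20325362 0.20511968] 148
[ 317  231   98   85 4387]
base ((609.5667114257812, -63.08415985107422), (127.12023162841797, 150.7310028076172), 87.36106872558594)
```

```bash
python3 - <<'E'
from fit import *
from scipy.optimize import least_squares
for f in('wrist1','scene0','side0'):
    z=load(f+'.npz');P,H=cloud(z)
    m=(P[:,0]>.47)&(P[:,0]<.62)&(P[:,1]>.02)&(P[:,1]<.28)&(P[:,2]>.17)&(P[:,2]<.24)&(H[:,1]<70)
    Q=P[m];t=np.array([-np.sin(.352),np.cos(.352),0]);n=np.array([np.cos(.352),np.sin(.352),0]);O=np.array([.545,.149,0])
    s=(Q-O)@t
    r=least_squares(lambda p:np.hypot(s-p[0],Q[:,2]-p[1])-.097,[0,.119],loss='soft_l1',f_scale=.002).x
    print(f,r,O+t*r[0], 'n-offset',np.median((Q-O)@n))
E
```

```text
wrist1 [0.01084044 0.12021   ] [0.54126248 0.15917576 0.        ] n-offset 0.0012859890463720537
scene0 [0.00178351 0.12156265] [0.54438509 0.15067415 0.        ] n-offset -0.0012240382181474818
side0 [-0.00107943  0.12080008] [0.54537216 0.14798675 0.        ] n-offset -0.0037529766063245165
```

>>> apply_moves:
  plan:
    - [17.6,26,20,0,1]
    - [17.6,26,20,0,1]
    - [17.6,26,20,0,1]
    - [17.6,26,20,0,1]
    - [0,0,0,0,1]
    - [0,0,0,0,1]
    - [0,0,0,0,1]

```text
t: 3.85
tool_pos: [0.5256, 0.2012, 0.3164]
ee_rot: [-3.141, 0.0, 1.925]
force: [0.6, -1.3, -0.0]
grip_width: 1.001
grasp_force: 0.0
```

```bash
python3 - <<'E'
from snap import *
from fit import cloud
from scipy.optimize import least_squares
s=observe();print(s['tool_pos'],s['ee_rot'],np.abs(s['qvel']).max())
z=snap('wrist',2);P,H=cloud(z)
m=(P[:,0]>.47)&(P[:,0]<.62)&(P[:,1]>.02)&(P[:,1]<.28)&(P[:,2]>.15)&(P[:,2]<.24)&(H[:,1]<70)
Q=P[m];t=np.array([-np.sin(.352),np.cos(.352),0]);n=np.array([np.cos(.352),np.sin(.352),0]);O=np.array([.545,.149,0])
s=(Q-O)@t
r=least_squares(lambda p:np.hypot(s-p[0],Q[:,2]-p[1])-.097,[0,.119],loss='soft_l1',f_scale=.002).x
print(len(Q),r,O+t*r[0])
o=(Q-O)@n
for a in np.arange(-.09,.1,.02):
    k=abs(s-a)<.008
    if k.sum()>5:print(a.round(2),np.median(o[k]),np.median(Q[k,2]),k.sum())
E
```

```text
[0.5255806  0.20118245 0.31642903] [-3.14101867e+00  4.29679860e-04  1.92503682e+00] 0.020337461249491557
1989 [0.00177804 0.12048539] [0.54438697 0.15066902 0.        ]
-0.07 0.0002136335061465188 0.18975692796081964 32
-0.05 -0.00033030998656092696 0.20331577106993806 88
-0.03 3.6647705846298954e-05 0.2122706958326772 155
-0.01 -0.0008244518483661012 0.2167923553222586 192
0.01 -4.278984279687873e-05 0.2167492055595264 211
0.03 -0.0004699353528662154 0.21291303001159742 242
0.05 -0.0008858644061071652 0.20430643339220772 259
0.07 -0.0008989375370883063 0.1899235474876398 243
0.09 -0.0008941065663685396 0.16463515419690972 171
```

View pics/wrist2.png

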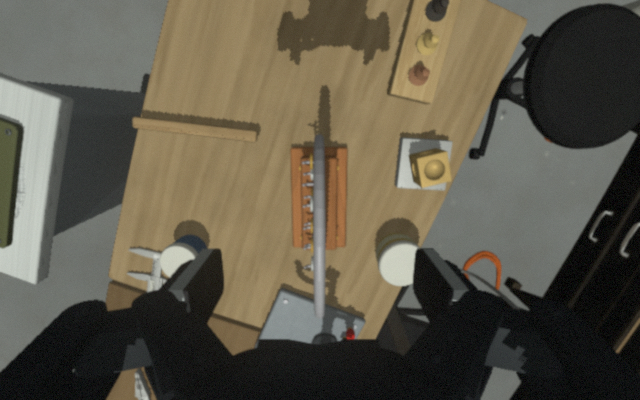

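The wrist view shows the rim edge-on at column 320, centred between the fingers. I'll descend and grip.

>>> apply_moves:
  plan:
    - [1,0,28,0,1]
    - [1,0,28,0,1]
    - [1,0,28,0,1]
    - [1,0,28,0,1]
    - [1,0,28,0,1]
    - [0,0,0,0,1]

```text
t: 4.5
tool_pos: [0.5214, 0.205, 0.1739]
ee_rot: [-3.135, -0.0, 1.925]
force: [-2.4, -1.0, -0.1]
grip_width: 0.998
grasp_force: 0.0
```

>>> apply_moves:
  plan:
    - [0,0,0,0,-0.4]
    - [0,0,0,0,-0.6]
    - [0,0,0,0,-0.8]
    - [0,0,0,0,-1]
    - [0,0,0,0,-1]
    - [0,0,0,0,-1]
    - [0,0,0,0,-1]
    - [0,0,0,0,-1]
  squeeze: 110

```text
t: 5.3
tool_pos: [0.5246, 0.207, 0.1769]
ee_rot: [3.14, -0.0, 1.927]
force: [-0.0, 0.2, 4.7]
grip_width: 0.076
grasp_force: 107.8
```

>>> apply_moves:
  plan:
    - [0,0,-6,0,-1]
    - [0,0,-10,0,-1]
    - [0,0,-12,0,-1]
    - [0,0,-12,0,-1]
    - [0,0,-12,0,-1]
    - [0,0,-12,0,-1]
    - [0,0,-12,0,-1]
    - [0,0,-12,0,-1]
    - [0,0,-12,0,-1]
    - [0,0,-8,0,-1]
    - [0,0,0,0,-1]
    - [0,0,0,0,-1]

```text
t: 6.5
tool_pos: [0.5241, 0.2067, 0.2842]
ee_rot: [-3.141, -0.0, 1.927]
force: [0.7, 0.0, -2.3]
grip_width: 0.082
grasp_force: 107.7
```

```bash
cat > hoop.py <<'E'
from snap import *
from fit import cloud
from scipy.optimize import least_squares
import sys
def hoop(n,tag):
    s=observe();T=s['tool_pos'];yaw=s['ee_rot'][2]
    z=snap(n,tag);P,H=cloud(z)
    t=np.array([np.cos(yaw),np.sin(yaw),0]);nn=np.array([np.sin(yaw),-np.cos(yaw),0])
    D=P-T;u=D@t;v=D@nn
    m=(u>-.19)&(u<.06)&(abs(v)<.022)&(D[:,2]<.06)&(D[:,2]>-.12)&(H[:,1]<70)
    if n!='wrist': m&=(u<-.025)|(D[:,2]<-.015)
    Q=D[m];uu=u[m];vv=v[m]
    r=least_squares(lambda p:np.hypot(uu-p[0],Q[:,2]-p[1])-.0965,[-.06,-.055],loss='soft_l1',f_scale=.002).x
    top=Q[:,2]>r[1]+.05
    print(n,'TCP',T,'rot',s['ee_rot'],'F',s['force'],'\n ctr u,z rel TCP',r,'v top/low',np.median(vv[top]),np.median(vv[~top]),m.sum(),'tilt(v per z)',np.polyfit(Q[:,2],vv,1)[0],'v per u',np.polyfit(uu,vv,1)[0],
      '\n rimtop world',T+t*r[0]+nn*np.median(vv[top])+[0,0,r[1]+.095])
if __name__=="__main__":
    for n in sys.argv[2:]: hoop(n,sys.argv[1])
E
python3 hoop.py 3 scene side wrist
```

```text
scene TCP [0.52413805 0.20665023 0.28424615] rot [-3.14143576e+00 -3.19784788e-05  1.92680550e+00] F [ 0.68592953  0.04089032 -2.25141381] 
 ctr u,z rel TCP [-0.05692638 -0.01770254] v top/low 0.0036664162036943743 -0.002636379069931977 507 tilt(v per z) 0.0511674954944527 v per u 0.004783002527697466 
 rimtop world [0.54741549 0.15457129 0.36154361]
side TCP [0.52385276 0.20656341 0.28377098] rot [-3.14044169e+00 -8.29361042e-05  1.92680834e+00] F [-0.69819421 -0.33904339 -2.10011662] 
 ctr u,z rel TCP [-0.05888293 -0.04047182] v top/low -0.003994957390553216 -0.00463347645679075 767 tilt(v per z) 0.027028491064968376 v per u -0.00625314885014244 
 rimtop world [0.54063131 0.14998038 0.33829917]
wrist TCP [0.52374795 0.20654558 0.28355217] rot [-3.14000157e+00 -1.47556540e-04  1.92677293e+00] F [ 0.38260794  0.46291518 -2.71286246] 
 ctr u,z rel TCP [-0.07211119 -0.02288327] v top/low 0.00017164867284959607 -0.000911338432528138 8429 tilt(v per z) 0.048399076908015065 v per u 0.02531215278681711 
 rimtop world [0.54904001 0.13901511 0.35566891]
```

View pics/side3.png

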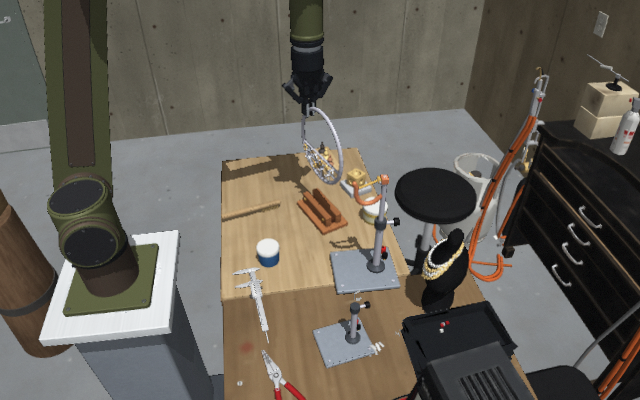

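The side view shows the hoop clear of the cradle and held near upright at (322,145). The gripper and rings got into my circle fit, so I'll restrict it to rim points.

```bash
cat > hoop2.py <<'E'
from snap import *
from fit import cloud
from scipy.optimize import least_squares
import sys
def fit(z,T,yaw,label=''):
    P,H=cloud(z);t=np.array([np.cos(yaw),np.sin(yaw),0]);nn=np.array([np.sin(yaw),-np.cos(yaw),0])
    D=P-T;u=D@t;v=D@nn;w=D[:,2];c=np.array([-.06,-.058])
    for k in range(3):
        q=np.hypot(u-c[0],w-c[1])
        m=(abs(v)<.025)&(abs(q-.096)<(.012,.009,.007)[k])&((u<-.03)|(w<-.06))&(u<.05)&(H[:,1]<80)
        c=least_squares(lambda p:np.hypot(u[m]-p[0],w[m]-p[1])-.0955,c,loss='soft_l1',f_scale=.002).x
    A=np.c_[u[m]-c[0],w[m]-c[1]-.095,np.ones(m.sum())];s=np.linalg.lstsq(A,v[m],rcond=None)[0]
    print(label,'n',m.sum(),'ctr(u,w)',c.round(4),'rim top v',s[2].round(4),'yaw err',s[0].round(3),'tilt',s[1].round(3))
if __name__=="__main__":
    s=observe();print(s['tool_pos'],s['ee_rot'],s['force'])
    for n in sys.argv[2:]:
        s=observe();fit(snap(n,sys.argv[1]),s['tool_pos'],s['ee_rot'][2],n)
E
python3 - <<'E'
from hoop2 import *
T=np.array([.524,.2066,.2839])
for n in('scene','side'): fit(load(n+'3.npz'),T,1.927,n)
E
```

```text
scene n 184 ctr(u,w) [-0.0559 -0.0546] rim top v -0.0002 yaw err -0.001 tilt 0.01
side n 555 ctr(u,w) [-0.0622 -0.0549] rim top v -0.0033 yaw err -0.001 tilt 0.009
```

>>> apply_moves:
  plan:
    - [0,0,0,0.067,-1]
    - [0,0,0,0.067,-1]
    - [0,0,0,0.067,-1]
    - [0,0,0,0.067,-1]
    - [0,0,0,0.067,-1]
    - [0,0,0,0.069,-1]
    - [0,0,0,0,-1]

```text
t: 7.35
tool_pos: [0.524, 0.2066, 0.2836]
ee_rot: [-3.14, 0.0, 1.523]
force: [-0.1, 0.6, -2.1]
grip_width: 0.079
grasp_force: 107.6
```

>>> apply_moves:
  plan:
    - [-10,1,0,0,-1]
    - [-20,2,0,0,-1]
    - [-25,2.5,0,0,-1]
    - [-25,2.5,0,0,-1]
    - [-25,2.5,0,0,-1]
    - [-25,2.5,0,0,-1]
    - [-25,2.5,0,0,-1]
    - [-25,2.5,0,0,-1]
    - [-20,2,0,0,-1]
    - [-15,1,0,0,-1]
    - [-5,0,0,0,-1]
    - [0,0,0,0,-1]

```text
t: 8.55
tool_pos: [0.5345, -0.0146, 0.2842]
ee_rot: [-3.141, -0.0, 1.522]
force: [-0.4, 1.1, -2.5]
grip_width: 0.08
grasp_force: 107.6
```

>>> apply_moves:
  plan:
    - [0,0,0,0,-1]
    - [0,0,0,0,-1]

```text
t: 8.75
tool_pos: [0.5346, -0.0132, 0.2843]
ee_rot: [-3.141, -0.001, 1.524]
force: [0.1, 0.1, -2.5]
grip_width: 0.081
grasp_force: 107.6
```

```bash
python3 hoop2.py 4 scene side wrist; python3 - <<'E'
from fit import *
for n in('scene','side','wrist'):
    P,H=cloud(load(n+'4.npz'))
    m=(P[:,0]>.56)&(P[:,0]<.7)&(P[:,1]>-.15)&(P[:,1]<0)&(P[:,2]>.2)&(P[:,2]<.3)
    Q=P[m&(H[:,0]<13)&(H[:,1]>110)]
    if len(Q)<5: print(n,'no copper');continue
    l=Q[Q[:,0]<.585];print(n,len(Q),'min',Q.min(0),'max',Q.max(0),'point',l.mean(0),l[:,2].max() if len(l) else 0)
a=load('scene4.npz')['p'];b=load('side4.npz')['p'];w=load('wrist4.npz')['p']
c=lambda p,y,x:cv2.resize(p[y:y+150,x:x+100],(400,600),interpolation=cv2.INTER_CUBIC)
cv2.imwrite('pics/c4.png',np.hstack([c(a,120,235),c(b,90,290)])[:,:,::-1])
E
```

```text
[ 0.53459805 -0.01320011  0.28428711] [-3.14148280e+00 -5.04117179e-04  1.52395565e+00] [ 0.0917247   0.10894349 -2.50143905]
scene n 297 ctr(u,w) [-0.0563 -0.0536] rim top v -0.0029 yaw err -0.001 tilt 0.001
side n 601 ctr(u,w) [-0.0627 -0.0549] rim top v -0.0018 yaw err -0.001 tilt 0.009
wrist n 9 ctr(u,w) [-0.0565 -0.0668] rim top v -0.0812 yaw err 0.865 tilt 0.029
scene 72 min [ 0.58002064 -0.07917276  0.21478612] max [ 0.64377045 -0.06656908  0.28487198] point [ 0.58243158 -0.07157642  0.23820788] 0.2524062633585019
side 213 min [ 0.57078729 -0.08949169  0.21753283] max [ 0.64540385 -0.06897717  0.28744382] point [ 0.57864912 -0.07847327  0.25682586] 0.2776931740395373
wrist 373 min [ 0.60850349 -0.07706608  0.21544766] max [ 0.64506091 -0.06740882  0.2782063 ] point [nan nan nan] 0<stdin>:7: RuntimeWarning: Mean of empty slice.
  ret = um.true_divide(
```

View pics/c4.png

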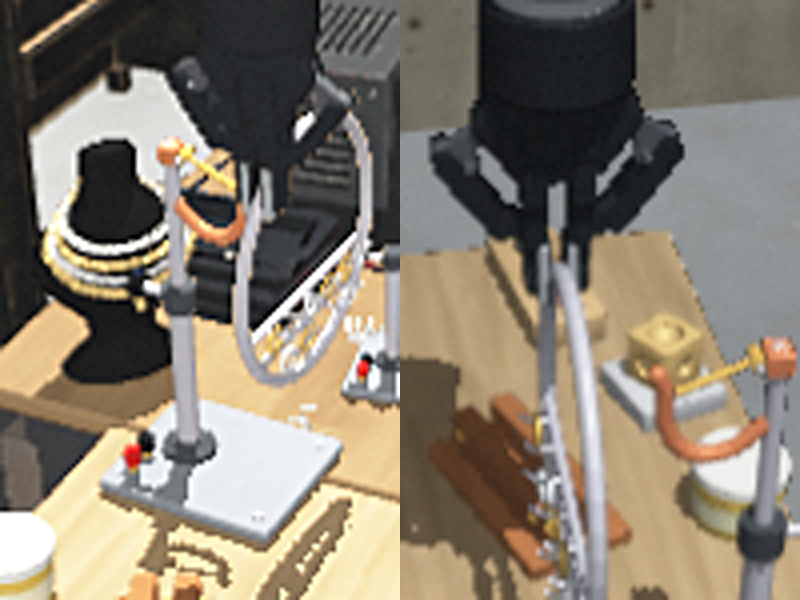

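>>> apply_moves:
  plan:
    - [0,0,8,0,-1]
    - [0,0,12,0,-1]
    - [0,6,0,0,-1]
    - [0,10,0,0,-1]
    - [0,12,0,0,-1]
    - [0,12,0,0,-1]
    - [0,12,0,0,-1]
    - [0,9,0,0,-1]
    - [0,5,0,0,-1]
    - [0,0,0,0,-1]
    - [0,0,0,0,-1]

```text
t: 10.0
tool_pos: [0.6003, -0.0172, 0.2642]
ee_rot: [-3.141, -0.0, 1.523]
force: [0.8, 0.1, -2.6]
grip_width: 0.083
grasp_force: 107.7
```

```bash
python3 hoop2.py 5 scene side; python3 - <<'E'
from fit import *
a=load('scene5.npz')['p'];b=load('side5.npz')['p']
c=lambda p,y,x:cv2.resize(p[y:y+90,x:x+60],(400,600),interpolation=cv2.INTER_CUBIC)
cv2.imwrite('pics/c5.png',np.hstack([c(a,130,265),c(b,140,345)])[:,:,::-1])
E
```

```text
[ 0.60025392 -0.01718594  0.26415171] [-3.14072132e+00 -3.27905593e-05  1.52283063e+00] [ 0.81398919  0.14037873 -2.64735817]
scene n 286 ctr(u,w) [-0.0563 -0.0537] rim top v -0.003 yaw err -0.003 tilt 0.001
side n 548 ctr(u,w) [-0.062  -0.0547] rim top v -0.0023 yaw err -0.01 tilt 0.013
```

View pics/c5.png

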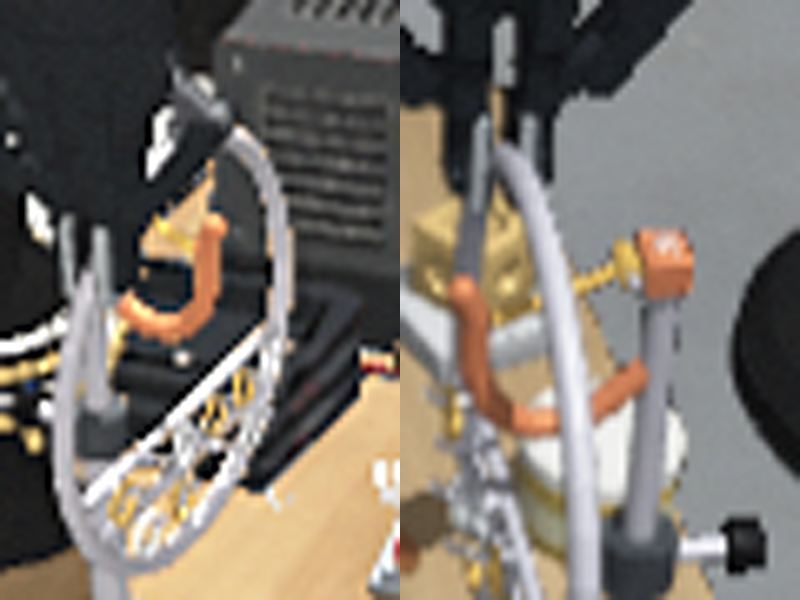

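The hook point now sits in front of the hoop plane and the rod behind it, with the hook inside the opening. I'll descend and feel for the keeper.

>>> apply_moves:
  plan:
    - [0,0,5,0,-1]
    - [0,0,5,0,-1]
    - [0,0,5,0,-1]
    - [0,0,3,0,-1]
    - [0,0,2,0,-1]
    - [0,0,0,0,-1]

```text
t: 10.7
tool_pos: [0.6003, -0.0172, 0.2438]
ee_rot: [-3.141, -0.0, 1.523]
force: [-0.3, 0.2, -2.2]
grip_width: 0.082
grasp_force: 107.7
```

>>> apply_moves:
  plan:
    - [0,0,2,0,-1]
    - [0,0,2,0,-1]
    - [0,0,2,0,-1]
    - [0,0,0,0,-1]

```text
t: 11.1
tool_pos: [0.6004, -0.0172, 0.2379]
ee_rot: [-3.141, -0.0, 1.523]
force: [0.2, -1.1, -2.3]
grip_width: 0.081
grasp_force: 107.7
```

>>> apply_moves:
  plan:
    - [0,0,2,0,-1]
    - [0,0,2,0,-1]
    - [0,0,0,0,-1]

```text
t: 11.4
tool_pos: [0.601, -0.0174, 0.2351]
ee_rot: [3.14, 0.0, 1.523]
force: [-0.4, 0.4, 3.8]
grip_width: 0.081
grasp_force: 108.8
```

>>> apply_moves:
  plan:
    - [0,0,2,0,-1]
    - [0,0,2,0,-1]
    - [0,0,0,0,-1]

```text
t: 11.7
tool_pos: [0.6004, -0.0172, 0.2303]
ee_rot: [-3.141, -0.0, 1.523]
force: [-0.7, 1.1, 3.6]
grip_width: 0.079
grasp_force: 108.9
```

>>> apply_moves:
  plan:
    - [0,0,2,0,-1]
    - [0,0,2,0,-1]
    - [0,0,2,0,-1]
    - [0,0,2,0,-1]
    - [0,0,0,0,-1]

```text
t: 12.2
tool_pos: [0.5999, -0.0172, 0.2217]
ee_rot: [-3.14, -0.0, 1.523]
force: [-2.6, 0.7, 3.7]
grip_width: 0.076
grasp_force: 108.9
```

>>> apply_moves:
  plan:
    - [0,0,2,0,-1]
    - [0,0,2,0,-1]
    - [0,0,2,0,-1]
    - [0,0,2,0,-1]
    - [0,0,0,0,-1]

```text
t: 12.7
tool_pos: [0.5997, -0.0171, 0.2135]
ee_rot: [-3.139, -0.0, 1.523]
force: [-3.2, 0.3, 2.0]
grip_width: 0.078
grasp_force: 109.1
```

```bash
python3 hoop2.py 6 scene side
```

```text
[ 0.59969551 -0.01713693  0.21351856] [-3.13937515e+00 -2.45953572e-04  1.52262059e+00] [-3.21310014  0.34433806  2.01544307]
scene n 277 ctr(u,w) [-0.0576 -0.0529] rim top v -0.0034 yaw err 0.011 tilt 0.01
side n 564 ctr(u,w) [-0.0632 -0.054 ] rim top v -0.0025 yaw err 0.012 tilt 0.019
```

>>> apply_moves:
  plan:
    - [0,0,2,0,-1]
    - [0,0,2,0,-1]
    - [0,0,2,0,-1]
    - [0,0,2,0,-1]
    - [0,0,0,0,-1]

```text
t: 13.3
tool_pos: [0.5985, -0.0169, 0.2045]
ee_rot: [-3.136, -0.001, 1.522]
force: [-1.6, -0.1, -1.9]
grip_width: 0.08
grasp_force: 108.1
```

>>> apply_moves:
  plan:
    - [0,0.5,2,0,-1]
    - [0,0.5,2,0,-1]
    - [0,1,2,0,-1]
    - [0,0,0,0,-1]

```text
t: 13.7
tool_pos: [0.603, -0.0173, 0.1998]
ee_rot: [3.141, -0.0, 1.523]
force: [-0.3, 0.3, -2.1]
grip_width: 0.082
grasp_force: 108.4
```

>>> apply_moves:
  plan:
    - [0,1,1,0,-1]
    - [0,1,1,0,-1]
    - [0,1,1,0,-1]
    - [0,0,0,0,-1]

```text
t: 14.1
tool_pos: [0.6058, -0.0175, 0.1972]
ee_rot: [3.142, -0.0, 1.523]
force: [0.3, -0.1, -1.9]
grip_width: 0.077
grasp_force: 108.4
```

>>> apply_moves:
  plan:
    - [0,1,1,0,-1]
    - [0,1,1,0,-1]
    - [0,0,0,0,-1]

```text
t: 14.4
tool_pos: [0.6077, -0.0176, 0.1951]
ee_rot: [-3.142, -0.0, 1.523]
force: [0.2, -0.0, -2.8]
grip_width: 0.078
grasp_force: 108.4
```

>>> apply_moves:
  plan:
    - [0,1,1,0,-1]
    - [0,0,1,0,-1]
    - [0,0,0,0,-1]

```text
t: 14.7
tool_pos: [0.6084, -0.0176, 0.1931]
ee_rot: [-3.141, -0.0, 1.523]
force: [0.5, -0.8, -3.3]
grip_width: 0.079
grasp_force: 108.4
```

```bash
python3 hoop2.py 7 scene side;python3 - <<'E'
from fit import *
a=load('scene7.npz')['p'];b=load('side7.npz')['p']
c=lambda p,y,x:cv2.resize(p[y:y+90,x:x+60],(400,600),interpolation=cv2.INTER_CUBIC)
cv2.imwrite('pics/c7.png',np.hstack([c(a,140,265),c(b,150,345)])[:,:,::-1])
E
```

```text
[ 0.60842725 -0.01760588  0.19309816] [-3.14117040e+00 -3.43926471e-05  1.52277173e+00] [ 0.49286239 -0.77463214 -3.26010653]
scene n 273 ctr(u,w) [-0.0565 -0.054 ] rim top v -0.003 yaw err 0.01 tilt 0.011
side n 547 ctr(u,w) [-0.0619 -0.0548] rim top v -0.002 yaw err 0.007 tilt 0.021
```

View pics/c7.png

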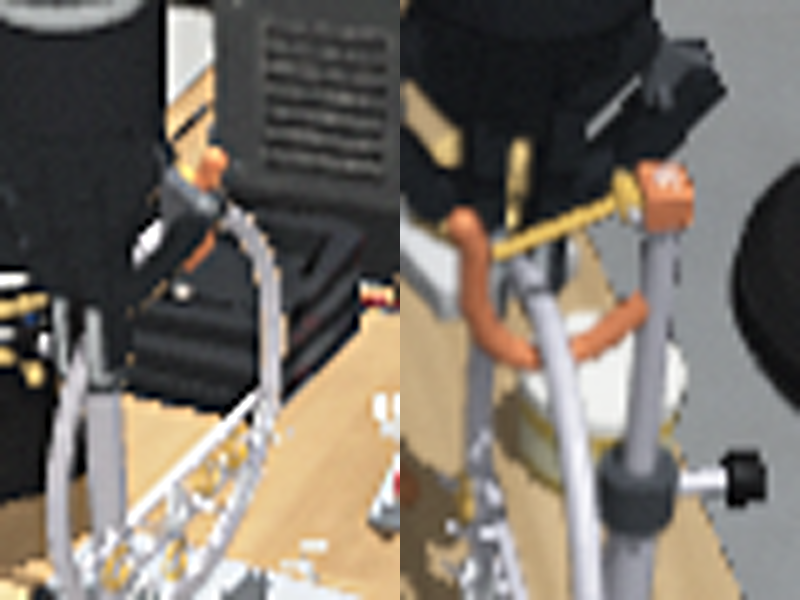

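The keeper (right crop, from (490,250) to (630,190)) has closed above the rim. I'll lower further until I feel the seat.

>>> apply_moves:
  plan:
    - [0,0,1,0,-1]
    - [0,0,1,0,-1]
    - [0,0,0,0,-1]

```text
t: 15.1
tool_pos: [0.6087, -0.0177, 0.1914]
ee_rot: [3.141, 0.0, 1.523]
force: [-0.8, -0.2, -1.8]
grip_width: 0.076
grasp_force: 108.7
```

>>> apply_moves:
  plan:
    - [0,0,1,0,-1]
    - [0,0,0,0,-1]

```text
t: 15.3
tool_pos: [0.6088, -0.0178, 0.1908]
ee_rot: [3.141, 0.0, 1.523]
force: [-1.0, -0.8, 1.8]
grip_width: 0.079
grasp_force: 109.0
```

>>> apply_moves:
  plan:
    - [0,0,1,0,-1]
    - [0,0,0,0,-1]

```text
t: 15.5
tool_pos: [0.6089, -0.018, 0.1901]
ee_rot: [3.14, 0.001, 1.523]
force: [-2.9, -1.5, 4.3]
grip_width: 0.078
grasp_force: 109.5
```

>>> apply_moves:
  plan:
    - [0,-1,-0.5,0,-1]
    - [0,0,0,0,-1]
    - [0,0,0,0,-1]

```text
t: 15.8
tool_pos: [0.6086, -0.0178, 0.1903]
ee_rot: [3.139, 0.0, 1.523]
force: [1.2, -1.3, 3.4]
grip_width: 0.081
grasp_force: 109.5
```

>>> apply_moves:
  plan:
    - [0,0.3,-0.7,0,-1]
    - [0,0,0,0,-1]
    - [0,0,0,0,-1]
  squeeze: 60

```text
t: 16.1
tool_pos: [0.6083, -0.0177, 0.1905]
ee_rot: [3.141, 0.0, 1.523]
force: [2.4, -1.5, 3.8]
grip_width: 0.079
grasp_force: 109.3
```

>>> apply_moves:
  plan:
    - [0,0,0,0,-1]
    - [0,0,0,0,-1]
    - [0,0,0,0,-1]
    - [0,0,0,0,-1]
  squeeze: 20

```text
t: 16.5
tool_pos: [0.608, -0.0175, 0.1905]
ee_rot: [3.141, -0.0, 1.523]
force: [2.1, -1.5, 3.3]
grip_width: 0.071
grasp_force: 109.3
```

>>> apply_moves:
  plan:
    - [0,0,0,0,-0.8]
    - [0,0,0,0,-0.75]
    - [0,0,0,0,-0.7]
    - [0,0,0,0,-0.65]
    - [0,0,0,0,-0.6]
    - [0,0,0,0,-0.5]
    - [0,0,0,0,-0.4]
    - [0,0,0,0,-0.4]
    - [0,0,0,0,-0.4]
    - [0,0,0,0,-0.4]

```text
t: 17.5
tool_pos: [0.6079, -0.0176, 0.1905]
ee_rot: [3.142, 0.0, 1.523]
force: [-0.5, -0.1, 0.8]
grip_width: 0.299
grasp_force: 0.0
```

```bash
python3 hoop2.py 8 scene side;python3 - <<'E'
from fit import *
a=load('scene8.npz')['p'];b=load('side8.npz')['p']
c=lambda p,y,x:cv2.resize(p[y:y+105,x:x+70],(400,600),interpolation=cv2.INTER_CUBIC)
cv2.imwrite('pics/c8.png',np.hstack([c(a,140,260),c(b,150,340)])[:,:,::-1])
E
```

```text
[ 0.60787947 -0.0175903   0.19053847] [3.14157463e+00 1.78135664e-05 1.52283014e+00] [-0.50967115 -0.11522175  0.81823898]
scene n 268 ctr(u,w) [-0.0561 -0.0533] rim top v -0.0044 yaw err -0.001 tilt -0.006
side n 545 ctr(u,w) [-0.0616 -0.0542] rim top v -0.0025 yaw err 0.0 tilt 0.012
```

View pics/c8.png

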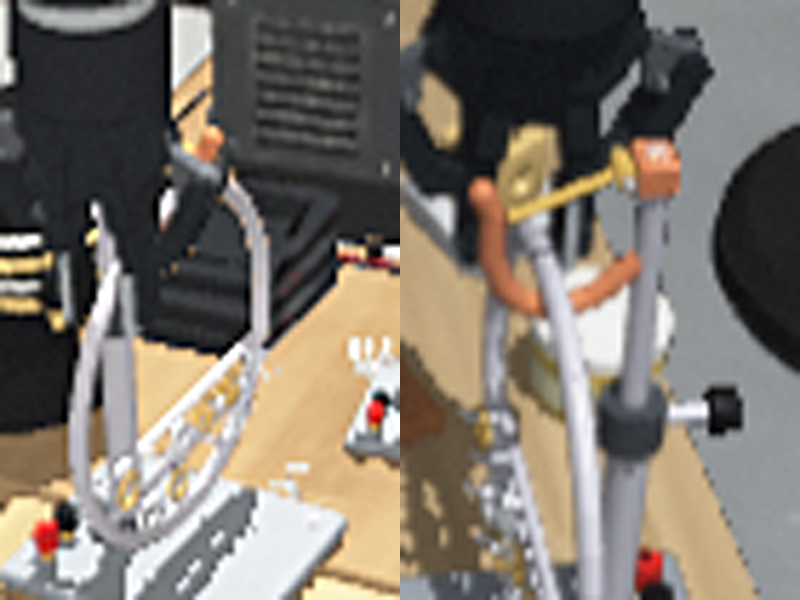

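The hoop hangs upright in the bottom of the hook with the keeper shut and both fingers clear. I'll withdraw straight up.

>>> apply_moves:
  plan:
    - [0,0,-4,0,-0.4]
    - [0,0,-8,0,-0.4]
    - [0,0,-12,0,-0.4]
    - [0,0,-20,0,-0.4]
    - [0,0,-25,0,-0.4]
    - [0,0,-25,0,-0.4]
    - [0,0,-25,0,-0.4]
    - [0,0,-25,0,-0.4]
    - [0,0,0,0,-0.4]

```text
t: 18.5
tool_pos: [0.6102, -0.0178, 0.3402]
ee_rot: [3.132, 0.001, 1.523]
force: [0.4, 1.1, 0.6]
grip_width: 0.301
grasp_force: 0.0
```

>>> apply_moves:
  plan:
    - [0,0,0,0,-0.4]
    - [0,0,0,0,-0.4]
    - [0,0,0,0,-0.4]
    - [0,0,0,0,-0.4]
    - [0,0,0,0,-0.4]
    - [0,0,0,0,-0.4]
    - [0,0,0,0,-0.4]
    - [0,0,0,0,-0.4]
    - [0,0,0,0,-0.4]
    - [0,0,0,0,-0.4]
    - [0,0,0,0,-0.4]
    - [0,0,0,0,-0.4]

```text
t: 19.7
tool_pos: [0.6079, -0.0176, 0.3345]
ee_rot: [3.142, 0.0, 1.523]
force: [-0.8, -0.4, 0.3]
grip_width: 0.296
grasp_force: 0.0
```

```bash
cat > chk.py <<'E'
from hoop2 import *
T=np.array([.6079,-.0176,.1905])
for k in ('9a','9b'):
    for n in('scene','side'): fit(snap(n,k),T,1.523,n)
print(observe()['t'],observe()['force'])
E
python3 chk.py
```

```text
scene n 300 ctr(u,w) [-0.0548 -0.0533] rim top v -0.0039 yaw err -0.004 tilt -0.001
side n 537 ctr(u,w) [-0.0602 -0.0538] rim top v -0.0029 yaw err -0.01 tilt 0.007
scene n 295 ctr(u,w) [-0.0546 -0.0533] rim top v -0.0041 yaw err -0.006 tilt -0.002
side n 543 ctr(u,w) [-0.0602 -0.0542] rim top v -0.0028 yaw err -0.008 tilt 0.008
19.9 [0.07888738 0.24760749 0.08587938]
```

>>> apply_moves:
  plan:
    - [0,0,-10,0,-0.4]
    - [0,0,0,0,-0.4]
    - [0,0,0,0,-0.4]
    - [0,0,0,0,-0.4]
    - [0,0,0,0,-0.4]
    - [0,0,0,0,-0.4]
    - [0,0,0,0,-0.4]
    - [0,0,0,0,-0.4]
    - [0,0,0,0,-0.4]
    - [0,0,0,0,-0.4]
    - [0,0,0,0,-0.4]
    - [0,0,0,0,-0.4]

```text
t: 21.1
tool_pos: [0.6079, -0.0176, 0.3445]
ee_rot: [-3.142, -0.0, 1.523]
force: [0.3, -0.2, 0.2]
grip_width: 0.302
grasp_force: 0.0
```

```bash
python3 chk.py; python3 -c "
from bench import *
print(job_done())"
```

```text
scene n 302 ctr(u,w) [-0.0549 -0.0534] rim top v -0.0037 yaw err -0.002 tilt -0.001
side n 541 ctr(u,w) [-0.0602 -0.0539] rim top v -0.0029 yaw err -0.008 tilt 0.008
scene n 301 ctr(u,w) [-0.055  -0.0536] rim top v -0.0036 yaw err -0.002 tilt -0.001
side n 538 ctr(u,w) [-0.0602 -0.0539] rim top v -0.0027 yaw err -0.007 tilt 0.009
21.3 [-0.21314458  0.46273413  0.60349757]
the job is handed in; nothing more can be done
None
```

The hoop hangs upright and still in the bottom of the copper hook with the keeper shut above it and the gripper clear; bearing force read about 7 N at most, and I handed the job in at about 21 s.

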